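# Zero-calibrate the bench colorimeter with its light trap

### The job

Zero the colorimeter: push its black light trap, open end down, fully home over the measuring port on top, so that its rim sits flush on the deck all round; set it on gently, do not let it drop. Then press the blue zero key fully down, let it come back up, and leave the trap on the port. Leave the white tile, the amber jar and the tub where they stand.

Things in the scene. Friction and masses are not known exactly. Their poses are not given: they have to be found in the camera images.
- trap_center (a point): The light trap: a black tube standing upright on the bench, open end down, closed top, with an aluminium band near its foot and an aluminium disc on its top. Outside diameter 52 mm, height 66 mm, 0.08 to 0.17 kg. Its open lower end is a round socket 42 mm in diameter and 24 mm deep (walls 5 mm); above that it is solid to hold. This point is its centre, on its axis and half-way up (33 mm above the lower rim); z points to its closed top.
- port (a point): The measuring port of the colorimeter: an upright round aluminium collar, outside diameter 39 mm, standing 16 mm above the flat deck (the top 3 mm are chamfered to 33 mm). This point lies on the collar's axis at deck height, 140 mm above the bench; z is up along the collar, x points to the back of the instrument. When the trap is home its lower rim lies on the deck round the collar, its centre 33 mm above this point.
- colorimeter: The bench colorimeter: a white box, 240 mm front to back (x), 300 mm wide (y), 140 mm high, heavy and not movable, with a flat deck on top. Origin at the centre of its underside; x points to its back, y to its left as seen from the robot. The port lies at (-20, 70) mm from its centre, the zero key at (-65, -90) mm; a display lies flat in the deck behind the key.
- zero_key_top (a point): The zero key: a round blue push button, 22 mm in diameter, in a grey bezel on the black key panel of the deck. This point is the centre of its top face, which stands 13 mm above the deck (153 mm above the bench) when up; z is up. It is pressed straight down.
- zero_key (a joint): Travel of the zero key in m: 0 up, 0.005 fully down. It springs back by itself; it starts to move at 1.5 N and is fully down at 5 N.
- white_tile: Bystander: the white calibration tile, a white ceramic disc in a grey puck 64 mm in diameter and 16 mm high, standing loose on the bench. Origin at the centre of its underside.
- amber_jar: Bystander: an amber glass jar with a white cap and a paper label, 50 mm in diameter, 75 mm high, loose on the bench. Origin at the centre of its underside.
- tub: Bystander: a white plastic tub with an orange lid, 72 mm in diameter, 62 mm high, loose on the bench. Origin at the centre of its underside.
Not all that is in view belongs to the job. Leave any purple look-alike of the part that bears trap_center alone.

How it is judged:
On the way, in this order (a step that is already met when the one before it is completed fails the run):
1. the light trap is fully home over the port, its rim flush on the deck (horizontal distance between trap_center and port below 0.004 m and z of trap_center in the frame of port between 0.029 and 0.035 m and angle between the z axis of trap_center and the z axis of port, either way round below 0.06 rad and value of joint zero_key below 0.0015 m), for 0.2 s.
2. the zero key is pressed fully down with the trap home on the port (value of joint zero_key above 0.004 m and horizontal distance between trap_center and port below 0.004 m and z of trap_center in the frame of port below 0.035 m), for 0.05 s.
At the end, for the whole second after the job is handed in: The trap stands at rest on the port, on the collar's axis within 4 mm, its rim within 2 mm of the deck, upright within 0.06 rad; the zero key, pressed at least 4 of its 5 mm after the trap was home, is up again (within 1.5 mm) (all of step 1 and linear speed of trap below 0.02 m/s); the robot touches nothing.
It fails at once if the light trap is dropped onto the instrument (falls faster than 0.35 m/s, as from over 6 mm, without being held) (horizontal distance between trap_center and port below 0.06 m and z of trap_center in the frame of port below 0.09 m and linear speed of trap above 0.35 m/s and contact force between the fingers and trap below 0.1 N).
It fails at once if a bystander (white tile, amber jar or tub) is moved by more than 30 mm (distance of any of white_tile, amber_jar, tub from where it was at the start of the episode above 0.03 m).
It fails at once if the amber jar or the tub is tipped over (angle between any of amber_jar, tub's own z axis and vertical above 0.5 rad).
It also fails if it takes over 51 s, if anything falls off the work surface, if the arm or the gripper's body presses on something with over 40 N, if the wrist force passes 120 N, or if a joint passes its speed limit or range.

### The arm

A 6-joint arm with a two-finger parallel gripper is mounted at the origin on the work surface. World frame = base frame: x ahead of the robot, y to its left, z up, the work surface at z = 0. Lengths are in m, angles in rad, forces in N, time in s.
With the tool pointing down it reaches from about 0.25 to 0.725 m from the base axis. Payload 4 kg.
Tool frame: the origin (TCP) lies on the front face of the gripper's body, between the roots of the fingers; the fingertips stand 73 mm ahead of it and the grasp point (between the pads) lies 54 mm ahead of it; z points along the fingers, y is the line along which they close (so a half turn about z gives the same grasp; the last joint's range is limited). The gripper opens to 85 mm and grips with 20 to 120 N. Pads are 22 mm wide; open, the fingers measure 114 mm over their backs; the gripper's body (76 mm by 85 mm) begins 54 mm behind the grasp point. The pads swing forward as they close: fully open they stand 13 mm farther back than shut.
Start: joints at [1.207, 0.241, 0.005, 1.335, 0, 1.571], TCP at [0.178, 0.467, 0.304] pointing down, gripper open.
Joint ranges: [-2.72, 2.72], [-1.05, 1.87], [-1.09, 1.28], [-1.99, 2.15], [-1.42, 1.44], [-3.14, 3.14]. Speed limits (rad/s): [2.79, 2.79, 3.14, 3.14, 3.14, 3.14].

### API

Orientations are given as a unit quaternion [x, y, z, w].
In Python, from workcell import bot gives the robot as it stands. The module is installed in compiled form; this text tells all that it offers.
- The arm moves only by the tool step_arm, never from a script. Its argument "rows" is a list of rows, each a list of 2 entries, a list of its own where there are three numbers: the shift along the tool's x, y, z in mm, then the turn about the tool's z in degrees. A call has 1 to 12 rows; each row is the pose to reach, as a shift and turn from the pose commanded when the call began, along the tool's axes at that moment; what a row does not reach only later rows make up. A row lasts 1/8 s, in which the tool goes at most 62.5 mm and 10.7 degrees, less where a joint would pass 70% of its speed; a pose out of reach is approached as far as the arm can. A call with a gripper value outside its range is refused whole. "claw" is the gripper's target within -1 to 1 (shut at 1, half-way at 0, fully open at -1), set as the call begins (left out, the last holds). The fingers move at their own pace and stop on an object; the grip force is fixed at half the most. Time passes only in rows, so rows that repeat a pose let the fingers close. It gives the time, the measured TCP pose, the force, the opening and the grip force at its end, in the units of the state.
- bot.get_obs(): the state, without advancing time (a new reading comes with each control period).
- bot.camera(name): name is "scene" or "top" or "wrist"; returns (picture, depth): 420x560x3 uint8, red, green, blue; 420x560 float32, m along the optical axis (not along the pixel's ray), 0 where there is no reading.
- bot.camera_params(name): a dict with "fx", "fy", "cx", "cy" (pixels), "pose" (4x4, takes a point from camera to world coordinates). Camera axes: x right, y up, looking along -z (the intrinsics and any distortion apply to the point x, -y, -z); pixel columns grow to the right and rows downward; lengths in m; the calibration is good to about 2 mm. A picture is of the moment at which its call begins: read the wrist's pose just before it. camera_params takes no time and is no camera call; for the wrist camera it gives the pose at the moment of the call.
- bot.job_done(): hands the job in; it is judged then, once.
Trained networks look in the newest picture that a camera, given by its name, has taken for a name from the list of things; names that differ only in an ending like _2 or _b are one class to them, and where a whole thing is asked for, a point or a joint stands for the part that bears it (a point fixed in the world has none). Each returns a list of dicts, best first, with "score" (0 to 1); they miss things now and then, are a little off and sometimes report something else, mostly with a low value. They report only what shows in the picture. A call takes as long as a camera call. They do not tell look-alikes from the thing itself.
- bot.trace(target, camera): "pixels" (420x560 bool, what is visible of it) and "uv" ([column, row] in pixels, amid what is visible of it).
The state is a dict: "clock": time; "joint_pos": joint angles; "joint_vel": joint speeds; "tau": joint torques, N m; "eef_pos": TCP position; "tool_rot": TCP orientation; "ft_force": force on the tool from outside, world axes, zero at the start; "ft_torque": the same for the moment, N m; "grip_width": finger opening in m; "grasp_force": force on a finger pad.
Only numpy, scipy, OpenCV 4.12 (cv2) and the standard library are available. Lean on these libraries where they do the work, as an engineer would, in place of code of your own. Each camera call takes 0.05 s, during which the arm holds its last target. There are 200 camera calls.

## Working session

There is one attempt and no reset: what is moved stays moved. The work goes in short steps, Python scripts to look and compute and a tool call to move; the robot and the scene stay as the last step left them, time stands still between calls to the robot, and variables do not carry over. Pictures are saved under pics/ and viewed, at most 10 in all, crops included, and the job is handed in when it is done.

Besides the shell and the picture viewer there is one more tool, called after "Call:" by a JSON object that holds its "name" and its "arguments", one argument or row to a line. step_arm: Moves the arm, as the interface text tells. Its arguments: {"type":"object","properties":{"rows":{"type":"array"},"claw":{"type":"number"}},"required":["rows"]}

```bash
mkdir -p pics; cat > h.py <<'E'
import numpy as np, cv2
from workcell import bot
def cloud(cam):
    p=bot.camera_params(cam); im,d=bot.camera(cam)
    v,u=np.mgrid[0:420,0:560]
    P=np.stack([(u-p['cx'])/p['fx']*d,-(v-p['cy'])/p['fy']*d,-d],-1)
    T=np.array(p['pose']); W=P@T[:3,:3].T+T[:3,3]; W[d==0]=np.nan
    return im,W,p
def save(n,im): cv2.imwrite('pics/'+n,im[...,::-1])
E
python3 - <<'E'
from h import *
o=bot.get_obs(); print(o['clock'],o['eef_pos'],o['tool_rot'])
ims=[]
for c in ['top','scene']:
    im,W,p=cloud(c); ims.append(im)
    for t in ['trap_center','port','colorimeter','zero_key_top','white_tile','amber_jar','tub']:
        try:
            for r in bot.trace(t,c)[:3]:
                m=r['pixels']; w=W[m]; w=w[~np.isnan(w[:,0])]
                print(c,t,round(r['score'],2),np.round(r['uv']),np.round(np.median(w,0),3),np.round(np.percentile(w,[2],0),3),np.round(np.percentile(w,98,0),3), im[m].mean(0).round())
        except Exception as e: print(c,t,e)
save('top.png',ims[0]);save('scene.png',ims[1])
E
```

```text
0.0 [0.17773652 0.46681251 0.30301738] [ 1.80900437e-01  9.83500846e-01 -1.04052335e-03 -1.85335160e-04]
top trap_center 0.93 [376. 254.] [ 0.477 -0.385  0.064] [[ 0.456 -0.411  0.018]] [ 0.5   -0.365  0.07 ] [115. 104. 102.]
top trap_center 0.63 [341. 248.] [ 0.494 -0.289  0.064] [[ 0.472 -0.313  0.012]] [ 0.518 -0.268  0.07 ] [ 86.  34. 105.]
top trap_center 0.29 [183. 217.] [0.539 0.124 0.139] [[ 0.418 -0.024  0.046]] [0.672 0.272 0.148] [116. 113. 104.]
top colorimeter 0.69 [186. 219.] [0.539 0.124 0.139] [[ 0.417 -0.024  0.044]] [0.672 0.272 0.148] [116. 113. 104.]
top zero_key_top 0.26 [368. 185.] [ 0.673 -0.362  0.06 ] [[ 0.645 -0.396  0.009]] [ 0.708 -0.333  0.065] [177.  74.  11.]
top white_tile 0.95 [307. 225.] [ 0.562 -0.188  0.015] [[ 0.534 -0.214  0.009]] [ 0.591 -0.159  0.02 ] [173. 164. 150.]
top amber_jar 0.58 [313. 273.] [ 0.419 -0.208  0.072] [[ 0.399 -0.23   0.017]] [ 0.443 -0.188  0.078] [165. 149. 133.]
scene trap_center 0.81 [167. 236.] [ 0.501 -0.385  0.053] [[ 0.467 -0.408  0.005]] [ 0.51  -0.364  0.067] [117. 107. 104.]
scene trap_center 0.72 [130. 240.] [ 0.
[... 323 characters left out ...]
colorimeter 0.79 [377. 222.] [0.616 0.104 0.138] [[ 0.45  -0.031  0.03 ]] [0.699 0.279 0.144] [156. 154. 145.]
scene zero_key_top 0.69 [378. 222.] [0.616 0.105 0.138] [[ 0.448 -0.031  0.029]] [0.699 0.281 0.144] [156. 154. 145.]
scene zero_key_top 0.64 [336. 188.] [0.517 0.028 0.151] [[0.504 0.02  0.145]] [0.521 0.036 0.154] [ 82. 105. 161.]
scene white_tile 0.78 [251. 258.] [ 0.573 -0.188  0.015] [[ 0.538 -0.216  0.002]] [ 0.597 -0.16   0.018] [193. 187. 177.]
scene amber_jar 0.7 [238. 213.] [ 0.443 -0.211  0.049] [[ 0.411 -0.233  0.006]] [ 0.451 -0.189  0.076] [164. 149. 132.]
scene tub 0.97 [174. 300.] [ 0.695 -0.362  0.06 ] [[ 0.651 -0.394  0.006]] [ 0.715 -0.333  0.063] [197. 131.  74.]
```

View pics/top.png

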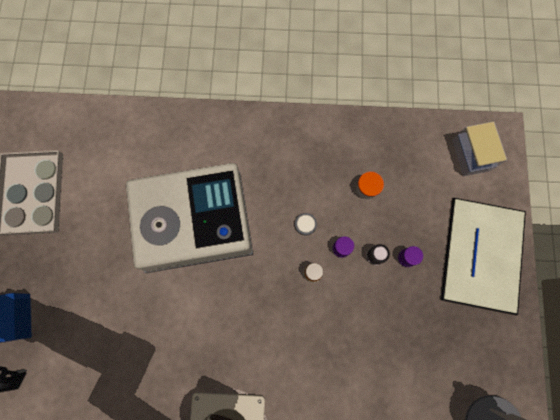

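View pics/scene.png

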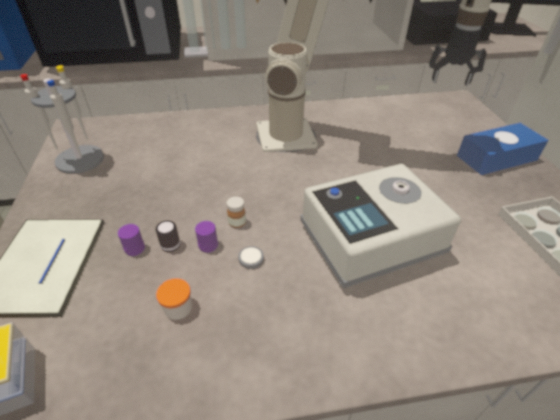

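The top view shows the black trap at (379,253), between purple look-alikes at (344,246) and (412,256). The scene view shows the trap at (167,236) and the port at (401,188). I'll move above the trap with the finger line across the row of three.

Call:
{"name": "step_arm", "arguments": {
  "rows": [
    [[-30,-35,0],5],
    [[-68,-80,0],15],
    [[-108,-127,0],25],
    [[-148,-174,0],35],
    [[-188,-221,0],45],
    [[-228,-268,0],55],
    [[-268,-315,0],65],
    [[-308,-362,0],74],
    [[-348,-409,0],74],
    [[-388,-456,0],74],
    [[-428,-503,0],74],
    [[-468,-550,0],74]
  ],
  "claw": -1
}}

```text
clock: 2.3
eef_pos: [0.4199, -0.2155, 0.3041]
tool_rot: [0.737, 0.676, 0.0, 0.0]
ft_force: [1.3, 0.0, 0.4]
grip_width: 0.0851
grasp_force: 0.0
```

```bash
python3 - <<'E'
from h import *
o=bot.get_obs(); print(o['clock'],o['eef_pos'],o['tool_rot'],o['joint_pos'])
from scipy.spatial.transform import Rotation as R
M=R.from_quat(o['tool_rot']).as_matrix(); print(M.round(3), M.T@(np.array([.48,-.386,.24])-o['eef_pos']))
E
```

```text
2.3 [ 0.4199351  -0.21550319  0.30413669] [7.36586827e-01 6.76342804e-01 3.43839488e-04 3.75345690e-04] [-4.74326012e-01  1.84510885e-01 -6.57715024e-02  1.31957153e+00
  3.85107180e-04  1.18169421e+00]
[[ 0.085  0.996  0.001]
 [ 0.996 -0.085 -0.   ]
 [-0.     0.001 -1.   ]] [-0.16476518  0.07429436  0.06421255]
```

Call:
{"name": "step_arm", "arguments": {
  "rows": [
    [[-50,23,10],0],
    [[-110,50,25],0],
    [[-150,67,35],0],
    [[-165,74,40],0],
    [[-165,74,40],0]
  ]
}}

```text
clock: 2.92
eef_pos: [0.4791, -0.3842, 0.2628]
tool_rot: [0.737, 0.676, -0.0, -0.001]
ft_force: [-0.2, 1.7, -0.1]
grip_width: 0.0855
grasp_force: 0.0
```

```bash
cat > look.py <<'E'
from h import *
import sys
from scipy.spatial.transform import Rotation as R
def look(t,name,zlo,zhi):
    o=bot.get_obs(); M=R.from_quat(o['tool_rot']).as_matrix(); e=np.array(o['eef_pos'])
    im,W,p=cloud('wrist'); save(name,im)
    print(o['clock'],e.round(4),'cam',np.array(p['pose'])[:3,3].round(3))
    for r in bot.trace(t,'wrist')[:4]:
        m=r['pixels']; w=W[m]; w=w[(w[:,2]>zlo)&(w[:,2]<zhi)]
        if len(w)<20: print(r['score'],r['uv'],'few');continue
        c,rad=cv2.minEnclosingCircle(w[:,:2].astype(np.float32))
        print(round(r['score'],2),np.round(r['uv']),'med',np.median(w,0).round(4),'circ',np.round(c,4),round(rad,4),'col',im[m].mean(0).round(),'tool',(M.T@(np.append(c,0)-e)*1000).round(1))
    return im,W,M,e
E
python3 - <<'E'
from look import *
look('trap_center','w1.png',.055,.075)
E
```

```text
2.925 [ 0.4791 -0.3842  0.2628] cam [ 0.485 -0.311  0.331]
0.78 [280. 207.] med [ 0.482  -0.387   0.0645] circ [ 0.4821 -0.3888] 0.0257 col [145. 141. 141.] tool [ -4.6   3.8 262.8]
0.77 [290. 290.] med [ 0.4807 -0.476   0.0644] circ [ 0.4806 -0.4794] 0.0263 col [123.  55. 148.] tool [-95.1  10.  262.7]
0.77 [294.  96.] med [ 0.4983 -0.2917  0.0646] circ [ 0.4988 -0.2923] 0.0261 col [120.  55. 145.] tool [ 92.9  12.1 262.9]
0.6 [488. 160.] med [ 0.6771 -0.3629  0.0602] circ [ 0.6786 -0.3648] 0.0367 col [221. 129.  51.] tool [ 36.1 197.5 262.5]
```

View pics/w1.png

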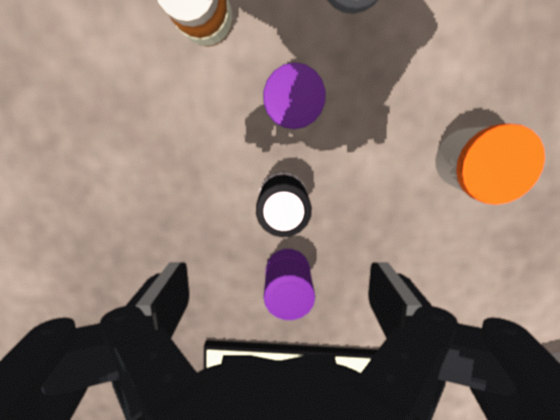

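The trap (white-topped disc) is at (283,210), clear of the purple ones at (290,290) and (294,96). I'll descend and grip.

Call:
{"name": "step_arm", "arguments": {
  "rows": [
    [[-4,3.5,40],0],
    [[-4,3.5,85],0],
    [[-4,3.5,130],0],
    [[-4,3.5,160],0],
    [[-4,3.5,166],0],
    [[-4,3.5,166],0]
  ]
}}

```text
clock: 3.78
eef_pos: [0.4831, -0.3877, 0.0993]
tool_rot: [0.736, 0.677, 0.0, 0.001]
ft_force: [0.8, 0.4, 1.1]
grip_width: 0.0855
grasp_force: 0.0
```

Call:
{"name": "step_arm", "arguments": {
  "rows": [
    [[0,0,0],0],
    [[0,0,0],0],
    [[0,0,0],0],
    [[0,0,0],0],
    [[0,0,0],0],
    [[0,0,0],0],
    [[0,0,0],0],
    [[0,0,0],0]
  ],
  "claw": 1
}}

```text
clock: 4.78
eef_pos: [0.4834, -0.3889, 0.1]
tool_rot: [0.736, 0.677, 0.0, 0.002]
ft_force: [-0.0, 0.3, 6.8]
grip_width: 0.0507
grasp_force: 62.5
```

Call:
{"name": "step_arm", "arguments": {
  "rows": [
    [[0,0,-15],0],
    [[0,0,-45],0],
    [[0,0,-90],0],
    [[0,0,-135],0],
    [[0,0,-180],0],
    [[0,0,-210],0],
    [[0,0,-220],0],
    [[0,0,-220],0]
  ]
}}

```text
clock: 5.78
eef_pos: [0.4825, -0.3882, 0.318]
tool_rot: [0.736, 0.677, 0.0, 0.0]
ft_force: [0.4, 0.3, -1.4]
grip_width: 0.0512
grasp_force: 62.6
```

```bash
python3 - <<'E'
from look import *
o=bot.get_obs(); print(o['eef_pos'],o['grip_width'],o['grasp_force'])
# port fit from scene/top depth & colorimeter points
im,W,p=cloud('top')
m=(W[...,2]>.152)&(W[...,2]<.165)&(W[...,0]>.4)&(W[...,1]>.12)&(W[...,1]<.28)
print(m.sum(),W[m].mean(0) if m.any() else '')
big=(W[...,2]>.13)&(W[...,0]>.38)&(W[...,0]<.72)&(W[...,1]>-.06)&(W[...,1]<.3)&(W[...,2]<.16)
r=cv2.minAreaRect(W[big][:,:2].astype(np.float32)); print(r)
m=(W[...,2]<.17)
save('c.png',cv2.resize(im[150:280,110:270],None,fx=4,fy=4,interpolation=cv2.INTER_CUBIC))
E
```

```text
[ 0.48245831 -0.38820674  0.31799452] 0.051173470743118545 62.56553649902344
91 [0.51602808 0.19197961 0.15441011]
((0.5510456562042236, 0.12906299531459808), (0.23900651931762695, 0.2980356216430664), 12.567036628723145)
```

View pics/c.png

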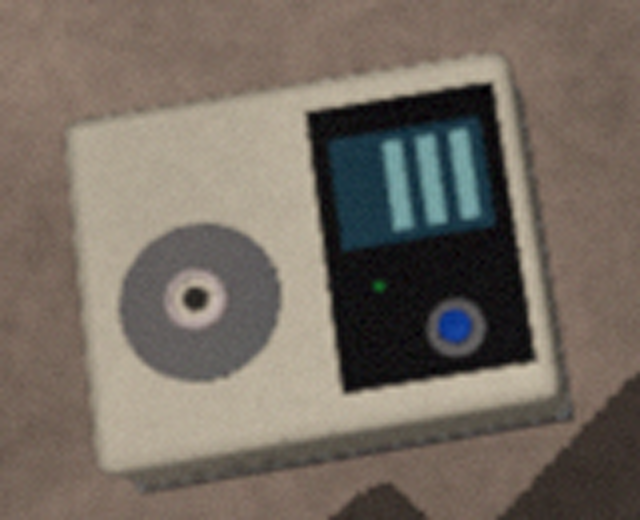

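The deck fit puts the port near (0.516, 0.192), and the key (455,325 in the crop) near (0.507, 0.027). I'll carry the trap just short of the port and take a close look.

Call:
{"name": "step_arm", "arguments": {
  "rows": [
    [[20,-1,0],0],
    [[65,-2,0],0],
    [[115,-4,0],0],
    [[165,-5,0],0],
    [[215,-7,0],0],
    [[265,-8,0],0],
    [[315,-10,0],0],
    [[365,-12,5],0],
    [[415,-13,12],0],
    [[460,-15,18],0],
    [[490,-16,20],0],
    [[500,-16,20],0]
  ]
}}

```text
clock: 7.32
eef_pos: [0.5077, 0.1128, 0.2956]
tool_rot: [0.735, 0.678, -0.002, -0.001]
ft_force: [0.2, -0.1, -1.4]
grip_width: 0.0512
grasp_force: 62.6
```

Call:
{"name": "step_arm", "arguments": {
  "rows": [
    [[0,0,0],0],
    [[0,0,0],0]
  ]
}}

```text
clock: 7.58
eef_pos: [0.5087, 0.1103, 0.2975]
tool_rot: [0.737, 0.676, -0.001, -0.0]
ft_force: [-0.9, -0.5, -1.8]
grip_width: 0.0504
grasp_force: 62.6
```

```bash
python3 - <<'E'
from look import *
im,W,M,e=look('zero_key_top','w2.png',.13,.17)
look('trap_center','w2b.png',.1,.4)
o=W
near=(np.hypot(W[...,0]-.516,W[...,1]-.192)<.035)
for lo,hi in [(.147,.152),(.152,.165)]:
    m=near&(W[...,2]>lo)&(W[...,2]<hi)
    if m.sum()>10:
        c,r=cv2.minEnclosingCircle(W[m][:,:2].astype(np.float32)); print(lo,m.sum(),np.round(c,4),r,W[m].mean(0).round(4))
print('deck',np.median(W[near][:,2]))
E
```

```text
7.575 [0.5087 0.1103 0.2975] cam [0.514 0.184 0.366]
0.67 [342. 130.] med [0.5588 0.1761 0.1388] circ [0.5519 0.1311] 0.1837 col [141. 140. 134.] tool [ 24.6  41.5 297.5]
7.675 [0.5088 0.1102 0.2979] cam [0.514 0.183 0.366]
0.59 [277. 295.] med [0.5089 0.1202 0.2623] circ [0.5218 0.0618] 0.0766 col [86. 80. 80.] tool [-47.   17.1 297.9]
0.147 1643 [0.5179 0.1948] 0.019566340371966362 [0.5179 0.1951 0.1499]
0.152 1220 [0.5178 0.1946] 0.019473981112241745 [0.5179 0.1953 0.154 ]
deck 0.14001247678749867
```

View pics/w2.png

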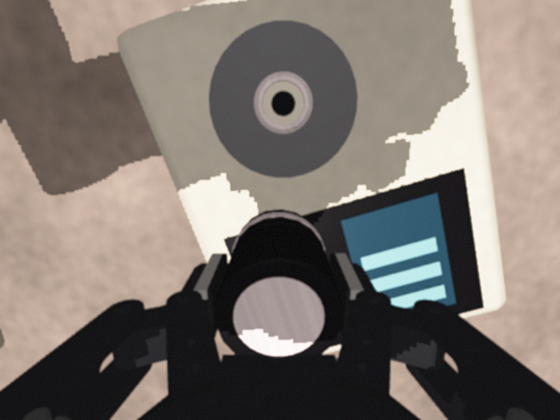

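The wrist view shows the collar at (283,102) and the held trap's disc at (278,316). I'll measure the disc in the same camera so calibration error cancels.

```bash
python3 - <<'E'
from look import *
e=np.array(bot.get_obs()['eef_pos']); M=R.from_quat(bot.get_obs()['tool_rot']).as_matrix()
im,W,p=cloud('wrist')
g=(im.min(-1)>100)&(W[...,2]>.24)&(W[...,2]<.28); g[:260]=0
n,l,s,c=cv2.connectedComponentsWithStats(g.astype(np.uint8)); k=1+s[1:,4].argmax(); m=l==k
cc,r=cv2.minEnclosingCircle(W[m][:,:2].astype(np.float32)); z=np.median(W[m][:,2])
pts=cv2.findContours(m.astype(np.uint8),0,1)[0][0]; print('img ellipse',cv2.fitEllipse(pts))
print(s[k],np.round(cc,4),r,W[m].mean(0).round(4),z)
A=np.c_[W[m][:,:2]-W[m][:,:2].mean(0),np.ones(m.sum())]; print('tilt',np.linalg.lstsq(A,W[m][:,2],rcond=None)[0])
print('eef',e)
d=np.array([.5179,.1947])
print('trap->port tool mm',M.T@np.append(d-cc,0)*1000,'eef->port',M.T@np.append(d-e[:2],0)*1000)
E
```

```text
img ellipse ((278.2872314453125, 316.61138916015625), (79.27239990234375, 90.24952697753906), 89.14119720458984)
[ 233  277   91   80 5716] [0.5081 0.1091] 0.01910962164402008 [0.508  0.1098 0.2629] 0.2629089581652269
tilt [-0.00106731  0.00605789  0.26290687]
eef [0.508879   0.11043828 0.29806513]
trap->port tool mm [ 8.61569579e+01  2.41892253e+00 -4.10344986e-03] eef->port [ 8.47252949e+01  1.74343182e+00 -4.18128826e-03]
```

Call:
{"name": "step_arm", "arguments": {
  "rows": [
    [[25,1,0],0],
    [[55,2,0],0],
    [[78,2,0],0],
    [[86,2,0],0],
    [[86,2,10],0],
    [[86,2,22],0],
    [[86,2,30],0],
    [[86,2,34],0],
    [[86,2,34],0]
  ]
}}

```text
clock: 8.95
eef_pos: [0.5179, 0.1965, 0.2635]
tool_rot: [0.737, 0.676, -0.0, -0.0]
ft_force: [-0.2, -0.0, -0.6]
grip_width: 0.0509
grasp_force: 62.6
```

```bash
python3 - <<'E'
from look import *
o=bot.get_obs();e=np.array(o['eef_pos']); M=R.from_quat(o['tool_rot']).as_matrix()
print(o['clock'],e,o['ft_force'])
im,W,p=cloud('wrist'); save('w3.png',im)
z0=e[2]-.035
g=(im.min(-1)>70)&(abs(W[...,2]-z0)<.012); g[:260]=0
n,l,s,c=cv2.connectedComponentsWithStats(g.astype(np.uint8)); k=1+s[1:,4].argmax(); m=l==k
cc,r=cv2.minEnclosingCircle(W[m][:,:2].astype(np.float32))
print(s[k],np.round(cc,4),r,W[m].mean(0).round(4),'tool to port',M.T@np.append(np.array([.5179,.1947])-cc,0)*1000)
# grey ring on the deck as second reference
E
```

```text
8.95 [0.51794906 0.19654689 0.26354378] [-0.22333095 -0.03243329 -0.64502288]
[ 233  277   92   80 5845] [0.5169 0.195 ] 0.019350092858076096 [0.5171 0.196  0.2284] tool to port [-1.95751476e-01  9.73108581e-01 -5.76139977e-04]
```

View pics/w3.png

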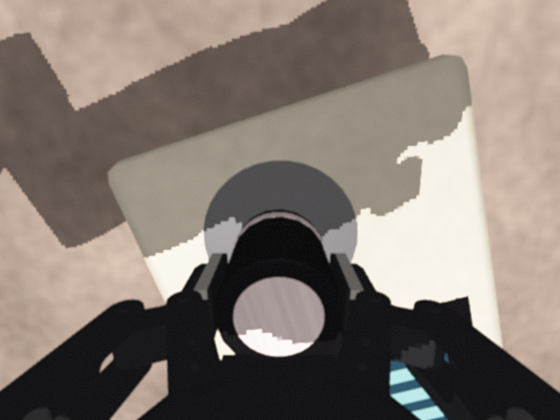

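The trap is over the grey port ring (ring centre about (281,240)) and within 1 mm of the axis. I'll lower it gently.

Call:
{"name": "step_arm", "arguments": {
  "rows": [
    [[0,0.7,2],0],
    [[0,0.7,5],0],
    [[0,0.7,8],0],
    [[0,0.7,11],0],
    [[0,0.7,13],0],
    [[0,0.7,13],0]
  ]
}}

```text
clock: 9.75
eef_pos: [0.5186, 0.1968, 0.2507]
tool_rot: [0.736, 0.677, -0.0, -0.0]
ft_force: [-1.0, -0.3, -2.3]
grip_width: 0.0509
grasp_force: 62.6
```

Call:
{"name": "step_arm", "arguments": {
  "rows": [
    [[0,0,2],0],
    [[0,0,4],0],
    [[0,0,6],0],
    [[0,0,7],0],
    [[0,0,8],0],
    [[0,0,9],0],
    [[0,0,9],0]
  ]
}}

```text
clock: 10.62
eef_pos: [0.5187, 0.1968, 0.2418]
tool_rot: [0.736, 0.677, -0.0, -0.0]
ft_force: [-0.2, -0.0, -1.4]
grip_width: 0.0507
grasp_force: 62.6
```

Call:
{"name": "step_arm", "arguments": {
  "rows": [
    [[0,0,0.5],0],
    [[0,0,1],0],
    [[0,0,1.5],0],
    [[0,0,2],0],
    [[0,0,2],0]
  ]
}}

```text
clock: 11.25
eef_pos: [0.5188, 0.1969, 0.24]
tool_rot: [0.736, 0.677, 0.0, 0.0]
ft_force: [-1.2, -0.7, -0.5]
grip_width: 0.0511
grasp_force: 62.6
```

Call:
{"name": "step_arm", "arguments": {
  "rows": [
    [[0,0,0.5],0],
    [[0,0,1],0],
    [[0,0,1.5],0],
    [[0,0,1.5],0],
    [[0,0,1.5],0]
  ]
}}

```text
clock: 11.88
eef_pos: [0.5187, 0.1968, 0.2399]
tool_rot: [0.736, 0.677, 0.001, 0.0]
ft_force: [-3.5, -0.8, 7.9]
grip_width: 0.0507
grasp_force: 62.9
```

The trap is seated: 8 N and no further descent. I'll release, retreat upward and check.

Call:
{"name": "step_arm", "arguments": {
  "rows": [
    [[0,0,0],0],
    [[0,0,0],0],
    [[0,0,0],0],
    [[0,0,0],0],
    [[0,0,0],0],
    [[0,0,0],0]
  ],
  "claw": -1
}}

```text
clock: 12.62
eef_pos: [0.5188, 0.1969, 0.2384]
tool_rot: [0.736, 0.677, -0.0, -0.0]
ft_force: [-0.5, 0.9, -0.5]
grip_width: 0.0856
grasp_force: 0.0
```

Call:
{"name": "step_arm", "arguments": {
  "rows": [
    [[0,0,-8],0],
    [[0,0,-25],0],
    [[0,0,-55],0],
    [[0,0,-85],0],
    [[0,0,-105],0],
    [[0,0,-110],0],
    [[0,0,-110],0]
  ]
}}

```text
clock: 13.5
eef_pos: [0.5187, 0.1968, 0.3484]
tool_rot: [0.736, 0.677, 0.0, 0.0]
ft_force: [-0.5, 0.7, -0.1]
grip_width: 0.0852
grasp_force: 0.0
```

```bash
python3 - <<'E'
from look import *
look('trap_center','w4.png',.19,.22)
im,W,M,e=look('port','w4.png',.19,.22)
for R0 in (.035,):
    m=(np.hypot(W[...,0]-.518,W[...,1]-.195)<R0)&(W[...,2]>.195)&(W[...,2]<.215)
    A=np.c_[W[m][:,:2]-W[m][:,:2].mean(0),np.ones(m.sum())]
    print(m.sum(),'centre',np.round(cv2.minEnclosingCircle(W[m][:,:2].astype(np.float32)),4) if 0 else cv2.minEnclosingCircle(W[m][:,:2].astype(np.float32)),'plane',np.linalg.lstsq(A,W[m][:,2],rcond=None)[0])
im,W,p=cloud('scene')
for r in bot.trace('zero_key_top','scene')[:3]:
    w=W[r['pixels']]; w=w[w[:,2]>.1505]; print(r['score'],len(w), np.nanmean(w,0), r['uv'])
b=(im[...,2].astype(int)-im[...,0]>50)&(W[...,2]>.148)&(W[...,2]<.158); print('blue scene',b.sum(),W[b].mean(0), W[b].min(0),W[b].max(0))
E
```

```text
13.5 [0.5187 0.1968 0.3484] cam [0.524 0.27  0.417]
0.8 [279. 220.] med [0.5182 0.199  0.2045] circ [0.518  0.1966] 0.026 col [137. 134. 134.] tool [-3.000e-01 -8.000e-01  3.484e+02]
13.6 [0.5184 0.1967 0.3473] cam [0.524 0.27  0.416]
0.65 [320.2, 217.9] few
3746 centre ((0.5178788304328918, 0.19658087193965912), 0.025985237210989) plane [-0.00309066 -0.02533846  0.20437864]
blue scene 80 [-0.11548575 -0.51813217  0.15258213] [-0.95555335 -1.1393204   0.14811493] [0.5214231  0.03749523 0.1579768 ]
```

The trap is home: its top is at 0.2045, against 0.0645 on the bench, so the rim is at 0.140, and it is level. Next I'll close the fingers and go to the key.

Call:
{"name": "step_arm", "arguments": {
  "rows": [
    [[-20,1,0],0],
    [[-60,2,0],0],
    [[-110,3,0],0],
    [[-160,4,0],0],
    [[-195,5,0],0],
    [[-210,5,0],0],
    [[-210,5,0],0],
    [[-210,5,0],0]
  ],
  "claw": 1
}}

```text
clock: 14.8
eef_pos: [0.506, -0.0122, 0.3484]
tool_rot: [0.736, 0.677, 0.0, -0.0]
ft_force: [-0.4, -0.0, 0.9]
grip_width: 0.0003
grasp_force: 0.0
```

```bash
python3 - <<'E'
from look import *
im,W,M,e=look('zero_key_top','w5.png',.13,.17)
b=(im[...,2].astype(int)-im[...,0]>50)&(np.hypot(W[...,0]-.509,W[...,1]-.029)<.03)&(W[...,2]>.147)
c,r=cv2.minEnclosingCircle(W[b][:,:2].astype(np.float32)); print(b.sum(),c,r,W[b].mean(0),'tool',M.T@(np.append(c,.153)-e)*1000, bot.get_obs()['grip_width'])
E
```

```text
14.8 [ 0.506  -0.0122  0.3484] cam [0.511 0.061 0.417]
0.96 [277. 161.] med [0.5084 0.0297 0.1512] circ [0.5079 0.029 ] 0.0111 col [ 36.  69. 146.] tool [ 41.   -1.5 348.4]
463 (0.5083708763122559, 0.028946753591299057) 0.010734403505921364 [0.50846666 0.02938355 0.15120537] tool [ 41.1045614   -1.10154048 195.38699286] -4.181586595289349e-06
```

View pics/w5.png

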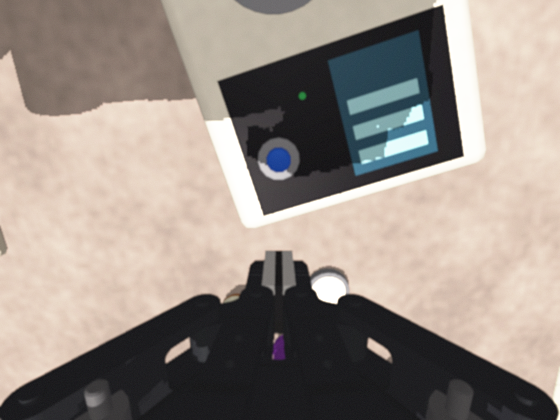

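The blue key is at (278,160), ahead of the closed tips by 41 mm in tool x.

Call:
{"name": "step_arm", "arguments": {
  "rows": [
    [[15,0,15],0],
    [[32,-1,45],0],
    [[41.5,-1,80],0],
    [[41.5,-1,105],0],
    [[41.5,-1,117],0],
    [[41.5,-1,118],0],
    [[41.5,-1,118],0]
  ]
}}

```text
clock: 15.78
eef_pos: [0.5091, 0.0288, 0.2312]
tool_rot: [0.736, 0.677, 0.001, 0.001]
ft_force: [-0.4, 0.3, 0.3]
grip_width: -0.0004
grasp_force: 0.0
```

Call:
{"name": "step_arm", "arguments": {
  "rows": [
    [[0,0,2],0],
    [[0,0,4],0],
    [[0,0,6],0],
    [[0,0,6],0]
  ]
}}

```text
clock: 16.27
eef_pos: [0.5088, 0.0285, 0.2247]
tool_rot: [0.736, 0.677, 0.0, 0.0]
ft_force: [-0.6, 0.4, 1.4]
grip_width: 0.0002
grasp_force: 1.0
```

Call:
{"name": "step_arm", "arguments": {
  "rows": [
    [[0,0,1],0],
    [[0,0,2],0],
    [[0,0,3],0],
    [[0,0,4],0],
    [[0,0,4],0]
  ]
}}

```text
clock: 16.9
eef_pos: [0.5088, 0.0285, 0.2207]
tool_rot: [0.736, 0.677, 0.0, 0.0]
ft_force: [-0.2, -1.5, 5.6]
grip_width: -0.0002
grasp_force: 2.4
```

Call:
{"name": "step_arm", "arguments": {
  "rows": [
    [[0,0,1],0],
    [[0,0,2],0],
    [[0,0,2],0],
    [[0,0,2],0]
  ]
}}

```text
clock: 17.4
eef_pos: [0.5087, 0.0285, 0.2205]
tool_rot: [0.736, 0.677, 0.001, 0.001]
ft_force: [-4.0, 1.0, 15.3]
grip_width: -0.0
grasp_force: 7.4
```

The key is bottomed out, with a hard stop at 15 N. I'll retract and verify.

Call:
{"name": "step_arm", "arguments": {
  "rows": [
    [[0,0,-5],0],
    [[0,0,-20],0],
    [[-10,0,-50],0],
    [[-25,0,-90],0],
    [[-40,0,-125],0],
    [[-40,0,-130],0],
    [[-40,0,-130],0]
  ]
}}

```text
clock: 18.27
eef_pos: [0.505, -0.011, 0.348]
tool_rot: [0.736, 0.677, -0.0, -0.0]
ft_force: [-0.3, 0.1, -0.0]
grip_width: 0.0001
grasp_force: 0.0
```

```bash
python3 - <<'E'
from look import *
im,W,M,e=look('zero_key_top','w6.png',.13,.17)
im,W,p=cloud('scene'); 
for r in bot.trace('trap_center','scene')[:4]:
    w=W[r['pixels']]; print(r['score'],np.round(r['uv']),np.nanmedian(w,0).round(3),np.nanpercentile(w,[2,98],axis=0).round(3),im[r['pixels']].mean(0).round())
o=bot.get_obs(); print(o['clock'],o['ft_force'])
save('s6.png',im)
E
```

```text
18.275 [ 0.505 -0.011  0.348] cam [0.51  0.062 0.417]
0.95 [278. 161.] med [0.5084 0.0296 0.1513] circ [0.5082 0.0293] 0.0104 col [ 33.  69. 150.] tool [ 40.4   0.  348. ]
0.59 [326.  93.] med [0.5536 0.0804 0.1392] circ [0.5598 0.0903] 0.1547 col [121. 124. 123.] tool [105.4  46.3 348. ]
0.87 [132. 241.] [ 0.499 -0.474  0.052] [[ 0.463 -0.497  0.003]
 [ 0.508 -0.454  0.067]] [120.  79. 129.]
0.63 [206. 238.] [ 0.517 -0.291  0.052] [[ 0.477 -0.316  0.001]
 [ 0.527 -0.268  0.067]] [127.  86. 134.]
0.57 [404. 177.] [0.535 0.188 0.186] [[0.293 0.17  0.001]
 [0.546 0.353 0.207]] [119. 112. 107.]
18.475 [ 0.64677186 -0.82188981 -0.09463322]
```

View pics/s6.png

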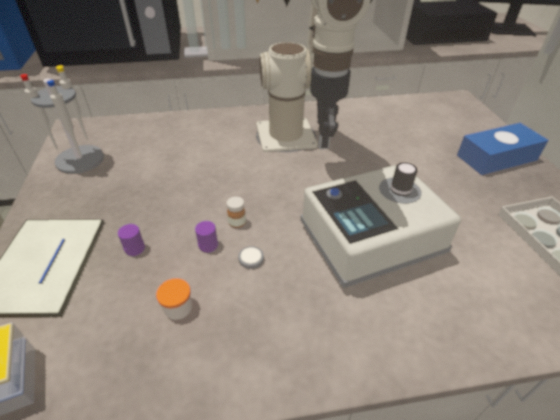

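The trap stands upright on the port at (404,177), the key is up again (0.1513, same as before), and the bystanders are where they were. The robot touches nothing.

```bash
python3 -c "
from workcell import bot
print(bot.job_done())"
```

```text
the job is handed in; nothing more can be done
None
```

I seated the light trap flush on the port, pressed the zero key to its stop and saw it come back up, left the bystanders where they stood, and handed the job in at about 18.5 s; the hand-in returned no verdict.

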